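# Latch a punch into its holder and prove-pull it

### The arm

A 6-joint arm with a two-finger parallel gripper is mounted at the origin on the work surface. World frame = base frame: x ahead of the robot, y to its left, z up, the work surface at z = 0. Lengths are in m, angles in rad, forces in N, time in s.
With the tool pointing down it reaches from about 0.375 to 0.975 m from the base axis. Payload 3.8 kg.
Tool frame: the origin (TCP) lies on the centre line of the jaws, within the pads' length; the fingertips stand ahead of it and the grasp point (between the pads) is the TCP (bot.tip_reach is the z of the fingertips in the tool frame, in m); z points along the fingers, y is the line along which they close (so a half turn about z gives the same grasp; the last joint's range is limited). The gripper opens to 88 mm and grips with 3 to 60 N. Pads are 18 mm wide; open, the fingers measure 123 mm over their backs; the gripper's body (75 mm by 187 mm) begins 45 mm behind the grasp point.
Start: joints at [1.208, 0.264, 1.604, -0, 1.274, -0.037], TCP at [0.216, 0.639, 0.258] pointing down, gripper open.
Joint ranges: [-2.63, 2.63], [-0.94, 2.18], [0.31, 2.57], [-1.31, 4.45], [0, 2.66], [-2.55, 2.55]. Speed limits (rad/s): [2.57, 2.57, 3.14, 3.14, 3.14, 3.14].

### API

Orientations are given as a rotation vector (axis times angle).
In Python, from workcell import read_state, viewer, bot gives the robot as it stands. The module is installed in compiled form; this text tells all that it offers.
- The arm moves only by the tool step_arm, never from a script. Its argument "steps" is a list that holds one entry, the list of rows, each a list of 7 numbers: the shift along the world's x, y, z in cm, then the turn, a rotation vector about the world's x, y, z in degrees, then the finger opening in cm, from 0 to 8.81. In form: [[[dx, dy, dz, rx, ry, rz, fingers], ...]]. A call has 1 to 5 rows; each row is the pose to reach, as a shift and turn from the pose commanded when the call began; what a row does not reach only later rows make up. A row lasts 1/8 s, in which the tool goes at most 62.5 mm and 10.7 degrees, less where a joint would pass 70% of its speed; a pose out of reach is approached as far as the arm can. A call with a gripper value outside its range is refused whole. The fingers move at their own pace and stop on an object; "force" is the grip in N (left out, the last holds). Time passes only in rows, so rows that repeat a pose let the fingers close. It gives the time, the measured TCP pose, the force, the opening and the grip force at its end, in the units of the state.
- read_state(): the state, without advancing time (a new reading comes with each control period).
- viewer.snapshot(name): name is "scene" or "top" or "wrist"; returns a dict with "color" (400x640x3 uint8, red, green, blue), "fx", "fy", "cx", "cy" (pixels), "rvec" (rotation vector, rad) and "tvec" (3), from world to camera coordinates, as OpenCV has them. Camera axes: x right, y down, z forward; pixel columns grow to the right and rows downward; lengths in m; the calibration is good to about 2 mm. A picture is of the moment at which its call begins. There is no depth.
- bot.hand_in(): hands the job in; it is judged then, once.
The state is a dict: "time": time; "joint_positions": joint angles; "qd": joint speeds; "joint_efforts": joint torques, N m; "eef_pos": TCP position; "eef_rot": TCP orientation; "ft_force": force on the tool from outside, world axes, zero at the start; "torque": the same for the moment, N m; "grip_width": finger opening in m; "finger_force": force on a finger pad.
Only numpy, scipy, OpenCV 4.12 (cv2) and the standard library are available. Lean on these libraries where they do the work, as an engineer would, in place of code of your own. Each camera call takes 0.05 s, during which the arm holds its last target. There are 200 camera calls.

### The job

Take the round-headed punch out of the wooden stand, set it shank-down in the bore of the sprung holder and press until it is latched and its flange is fully home. Then pull straight up on it with slowly rising force until the latches carry about 15 N, hold that pull for a second to prove it holds, let it back down fully home and let go. Never push or pull it in the holder with more than 25 N, and leave the other things where they are.

Things in the scene. Friction and masses are not known exactly. Their poses are not given: they have to be found in the camera images.
- punch: Plain steel punch, 0.28 kg (about 2.7 N), a solid of revolution 108 mm long standing upright; origin at the centre of its lower end, z up along its axis. From below: cone from 14 to 24 mm diameter (z 0-10), foot 24 mm dia (z 10-18), groove 14 mm dia (z 18-35), cone back to 24 mm dia (z 35-40), shank 24 mm dia (z 40-54), flange 34 mm dia (z 54-60), round head to grip 20 mm dia (z 60-98), nose 12 mm dia to z 108. It starts in one of the stand's two holes.
- stand: Fixed wooden block 75 (x) x 165 (y) x 62 (z) mm with two through holes of 28 mm diameter at y = -40 and +40 mm; origin at the centre of its underside. A punch hangs in each hole, its flange resting on the block's top, the round-headed one's origin 8 mm above the bench.
- spare: Bystander: the other punch, in the stand's other hole, steel, with a square 26 mm head 28 mm tall above its 34 mm flange and no groove; origin at its lower end; its top stands 96 mm above the bench. Leave it in its hole.
- shoe: The upper part of the holder: an aluminium block 80 x 80 mm, z up, that floats vertically on springs above a fixed blue base plate (100 x 130 mm, 12 mm thick, origin of the shoe 34 mm above the bench). It gives about 1 mm per 6 N, both downward when pressed and upward when pulled, and returns. Two sprung latches with black end knobs stick out along its y. Its top face is 54 mm above its origin.
- seat (a point): Centre of the mouth of the holder's vertical bore, on the shoe's top face, 88 mm above the bench; moves with the shoe, z up. The bore is 27 mm diameter, 14 mm deep, chamfered 2 mm, open below to the latches. When the punch is home its flange lies on this face, so its origin is 54 mm below this point and the head's grip runs from 6 to 44 mm above it.
- bin: Bystander: grey open plastic bin 100 x 140 x 50 mm, origin under its centre.
- can: Bystander: aluminium can 52 mm diameter, 110 mm tall, origin under its centre.
- driver: Bystander: screwdriver about 200 mm long with a black handle, lying on the bench.
- latches (a point): Point on the bore's axis 33 mm below its mouth (moves with the shoe), about where two hidden sprung latches sit. The punch's cone and foot push them apart (push of about 5 to 10 N), then they snap into the groove. Their exact height differs from holder to holder and is hidden: a punch that is home can be raised freely by 1 to 9 mm before its foot meets them and the pull begins to load them.
Mind the look-alikes: they are no part of the job. Leave any blue or red look-alike of the punch alone.

How it is judged:
By the outcome, as a careful person would: the job done as asked, in the order asked, and still so for the second after the job is handed in, with the robot touching nothing.
It also fails if it takes over 61 s, if anything falls off the work surface, if the arm or the gripper's body presses on something with over 40 N, if the wrist force passes 120 N, or if a joint passes its speed limit or range.

## Working session

There is one attempt and no reset: what is moved stays moved. The work goes in short steps, Python scripts to look and compute and a tool call to move; the robot and the scene stay as the last step left them, time stands still between calls to the robot, and variables do not carry over. Pictures are saved under pics/ and viewed, at most 10 in all, crops included, and the job is handed in when it is done.

Besides the shell and the picture viewer there is one more tool, called after "Call:" as name(argument=value, ...) on one line, values as JSON. step_arm: Moves the arm, as the interface text tells. Its arguments: {"type":"object","properties":{"steps":{"type":"array","items":{"type":"array","items":{"type":"array","items":{"type":"number"}}}},"force":{"type":"number"}},"required":["steps"]}

```bash
mkdir -p pics
cat > h.py <<'E'
import numpy as np, cv2
from workcell import read_state, viewer, bot
def snap(n):
    s=viewer.snapshot(n); R=cv2.Rodrigues(np.array(s["rvec"],float))[0]; return s,R,np.array(s["tvec"],float)
def ray(s,R,t,u,v,z):
    d=R.T@np.array([(u-s["cx"])/s["fx"],(v-s["cy"])/s["fy"],1]); c=-R.T@t
    return c+d*(z-c[2])/d[2]
def proj(s,R,t,p):
    q=R@np.array(p)+t; return s["fx"]*q[0]/q[2]+s["cx"], s["fy"]*q[1]/q[2]+s["cy"]
def save(s,n,crop=None,k=1):
    im=s["color"]
    if crop: im=im[crop[1]:crop[3],crop[0]:crop[2]]
    im=cv2.resize(im,None,fx=k,fy=k,interpolation=cv2.INTER_CUBIC)
    cv2.imwrite("pics/"+n+".png",im[:,:,::-1])
E
python3 - <<'E'
from h import *
st=read_state(); print(st); print(bot.tip_reach)
for n in("scene","top"):
    s,R,t=snap(n); save(s,n); print(n,-R.T@t,R[2],s["fx"])
E
```

```text
{'time': 0.0, 'joint_positions': array([ 1.20810709e+00,  2.64770925e-01,  1.60530865e+00, -2.80435029e-06,
        1.27367409e+00, -3.69091146e-02]), 'qd': array([-0.000298  , -0.00048704,  0.00028345, -0.00050594,  0.00143832,
       -0.00079165]), 'joint_efforts': array([ 2.56675201e-03, -5.02108061e+01, -3.56880355e+01,  7.30922003e-02,
        2.92564969e-02, -1.65063084e-04]), 'eef_pos': array([0.21581655, 0.63890219, 0.25641125]), 'eef_rot': array([-0.50940354, -3.09958436,  0.00332737]), 'ft_force': array([-0.11282485,  0.5333915 , -0.28831375]), 'torque': array([0.01734691, 0.01027798, 0.00059026]), 'finger_force': 0.0, 'grip_width': 0.08802346412700941}
0.019
scene [1.15372351 0.55521702 0.79829186] [-0.51372907 -0.48877035 -0.70511416] 464.3359866453146
top [0.5389098  0.03941566 1.06878825] [ 0.09416448  0.0343572  -0.99496363] 415.3142008456526
```

View pics/top.png

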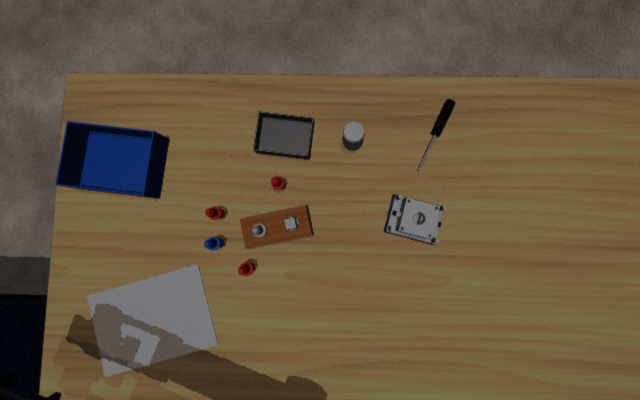

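View pics/scene.png

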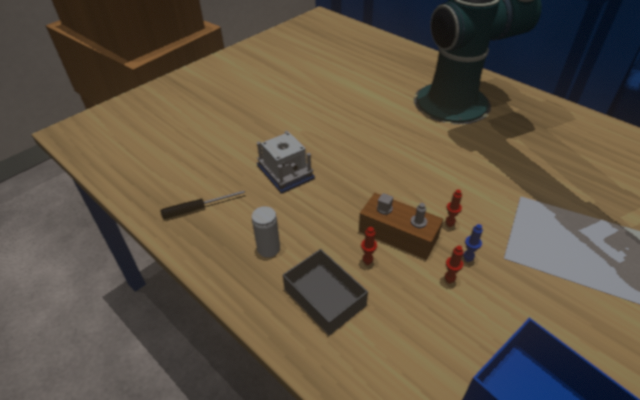

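The top view shows the stand at about (277,227). It holds two steel punches, at (259,230) and (291,224). The holder's bore is near (420,218). Look-alikes: red at (278,183), (214,213) and (247,268), blue at (214,243). The candidate is (259,230), which looks round; (291,224) looks square. I'll confirm with one crop and measure.

Run:
```python
from h import *
s,R,t=snap("top"); a=s["color"][200:255,235:320]; b=s["color"][185:250,375:455]
A=cv2.resize(a,(400,260),interpolation=cv2.INTER_CUBIC); B=cv2.resize(b,(400,325),interpolation=cv2.INTER_CUBIC)
s2,R2,t2=snap("scene"); C=cv2.resize(s2["color"][185:255,350:450],(400,280),interpolation=cv2.INTER_CUBIC);D=cv2.resize(s2["color"][125:195,250:320],(400,300),interpolation=cv2.INTER_CUBIC)
im=np.zeros((600,800,3),np.uint8); im[:260,:400]=A;im[270:595,:400]=B;im[:280,400:]=C;im[290:590,400:]=D
cv2.imwrite("pics/crop.png",im[:,:,::-1])
for n,u,v,z in(("punch head",259,230,.1),("spare top",291,224,.096),("bore",420,218,.088)):
    print(n,ray(s,R,t,u,v,z).round(3))
for n,u,v,z in(("punch nose",421,206,.116),("spare top",385,198,.096),("bore",283,147,.088)):
    print(n,ray(s2,R2,t2,u,v,z).round(3))
```

```text
punch head [0.534 0.233 0.1  ]
spare top [0.55  0.159 0.096]
bore [ 0.571 -0.143  0.088]
punch nose [0.54  0.242 0.116]
spare top [0.554 0.162 0.096]
bore [ 0.575 -0.135  0.088]
```

View pics/crop.png

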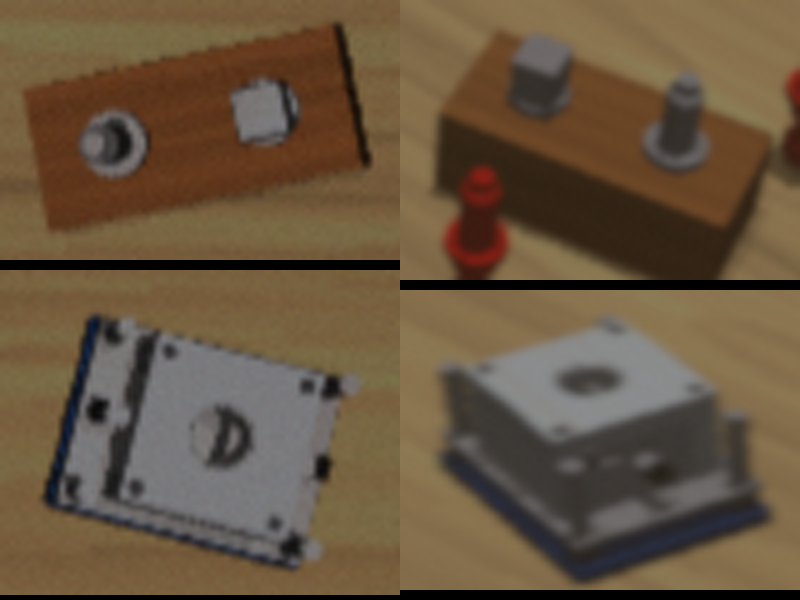

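Confirmed: the round-headed steel punch with the nose is at top (259,230), and the square-headed one at (291,224) is the spare. Next I'll refine the flange and bore centres.

Run:
```python
from h import *
s,R,t=snap("top")
print(ray(s,R,t,258.8,230.5,.068).round(4),ray(s,R,t,419.6,218.4,.088).round(4))
s,R,t=snap("scene")
print(ray(s,R,t,419,220.8,.068).round(4),ray(s,R,t,282.6,147,.088).round(4))
```

```text
[0.5328 0.24   0.068 ] [ 0.5697 -0.1416  0.088 ]
[0.5358 0.242  0.068 ] [ 0.5758 -0.1352  0.088 ]
```

Call:
step_arm(steps=[[[6.2, -8, 0, 0, 0, 0, 5], [12, -16, 0, 0, 0, 0, 5], [18, -24, 0, 0, 0, 0, 5], [24, -32, -1, 0, 0, 0, 5], [32, -40, -5, 0, 0, 0, 5]]])

```text
time: 0.92
eef_pos: [0.4073, 0.3915, 0.2447]
eef_rot: [0.509, 3.098, 0.003]
ft_force: [0.1, 0.2, 0.5]
grip_width: 0.0503
finger_force: 0.0
```

Call:
step_arm(steps=[[[0, 0, 0, 0, 0, 0, 5], [0, 0, 0, 0, 0, 0, 5]]])

```text
time: 1.18
eef_pos: [0.406, 0.3929, 0.2439]
eef_rot: [-0.511, -3.099, -0.001]
ft_force: [0.6, 0.1, 1.4]
grip_width: 0.0506
finger_force: 0.0
```

Call:
step_arm(steps=[[[3.2, -3.8, -1, 0, 0, 0, 5], [6.4, -7.6, -2, 0, 0, 0, 5], [9.6, -11.4, -3, 0, 0, 0, 5], [12.9, -15.2, -4, 0, 0, 0, 5], [12.9, -15.2, -4, 0, 0, 0, 5]]])

```text
time: 1.8
eef_pos: [0.5359, 0.2402, 0.203]
eef_rot: [-0.512, -3.099, 0.001]
ft_force: [0.6, 0.7, 1.1]
grip_width: 0.0499
finger_force: 0.0
```

Run:
```python
from h import *
s,R,t=snap("wrist"); save(s,"w1"); st=read_state(); print(st["eef_pos"],-R.T@t,R[2])
for z in(.068,.106,.116): print(z,proj(s,R,t,(.5345,.241,z)))
g=cv2.cvtColor(s["color"],6 if False else cv2.COLOR_RGB2HSV); 
m=((g[...,1]<60)&(g[...,2]>60)).astype(np.uint8)
n,l,stt,c=cv2.connectedComponentsWithStats(m)
for i in range(1,n):
    if stt[i,4]>150: print(stt[i],c[i].round(1))
```

```text
[0.53505497 0.24143132 0.20343123] [0.45680972 0.26822488 0.3297787 ] [ 0.30481523 -0.10300791 -0.94682472]
0.068 (np.float64(316.71497172562806), np.float64(187.40088174742172))
0.106 (np.float64(316.5669777754254), np.float64(203.09216416619802))
0.116 (np.float64(316.5202992839476), np.float64(208.04132182877547))
[456   0  31  17 276] [468.8   5.2]
[428  88  25  27 393] [437.9 100.1]
[596 151  23 122 788] [604.4 195.2]
[476 158  60  20 217] [505.2 167.4]
[ 298  166   40   49 1449] [317.7 188.7]
[ 212  213   49   49 1384] [236.2 234. ]
[  0 255  84  55 524] [ 58.2 274.8]
[  0 263  66  58 689] [ 36.5 281.6]
[  189   309   259    84 13395] [327.5 349.4]
[ 548  320   88   33 2135] [595.6 336.8]
[   1  325  170   47 5124] [ 89.9 344.8]
[220 374  14  19 195] [226.7 384.9]
```

View pics/w1.png

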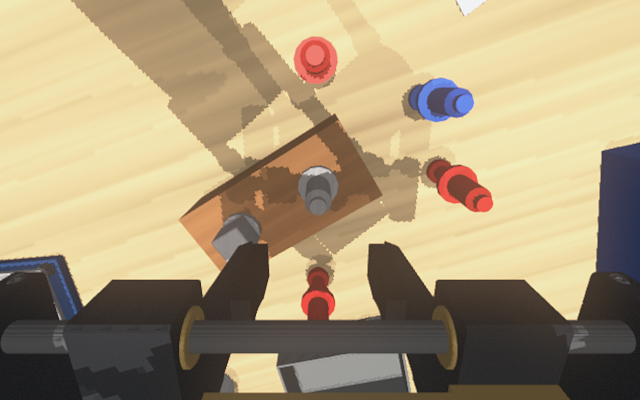

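The punch flange is at about (318,185) in the wrist view, within about 2 mm of the prediction. No look-alike is near the finger paths. I'll descend and grip.

Call:
step_arm(steps=[[[-0.1, 0, -3, 0, 0, 0, 5], [-0.1, 0, -6, 0, 0, 0, 5], [-0.1, 0, -9, 0, 0, 0, 5], [-0.1, 0, -11.2, 0, 0, 0, 5], [-0.1, 0, -11.2, 0, 0, 0, 5]]])

```text
time: 2.48
eef_pos: [0.5315, 0.2424, 0.0902]
eef_rot: [-0.505, -3.097, 0.003]
ft_force: [0.0, 0.9, -0.2]
grip_width: 0.0498
finger_force: 0.0
```

Call:
step_arm(steps=[[[0, 0, 0, 0, 0, 0, 3], [0, 0, 0, 0, 0, 0, 1.5], [0, 0, 0, 0, 0, 0, 1.0], [0, 0, 0, 0, 0, 0, 1], [0, 0, 0, 0, 0, 0, 1]]], force=55)

```text
time: 3.1
eef_pos: [0.5346, 0.241, 0.0928]
eef_rot: [0.51, 3.099, 0.001]
ft_force: [-1.4, -0.2, 6.1]
grip_width: 0.0189
finger_force: 55.0
```

Call:
step_arm(steps=[[[0, 0, 2, 0, 0, 0, 1], [0, 0, 5, 0, 0, 0, 1], [0, 0, 8, 0, 0, 0, 1], [0, 0, 12, 0, 0, 0, 1], [0, 0, 12, 0, 0, 0, 1]]])

```text
time: 3.72
eef_pos: [0.5364, 0.2416, 0.2163]
eef_rot: [0.509, 3.093, 0.006]
ft_force: [1.3, 0.7, -2.5]
grip_width: 0.0185
finger_force: 55.0
```

Run:
```python
from h import *
s,R,t=snap("scene"); save(s,"s2",(330,110,490,230),5)
s,R,t=snap("wrist"); save(s,"w2"); 
for i in range(3): st=read_state(); print(st["eef_pos"],st["ft_force"],st["grip_width"],st["finger_force"])
```

```text
[0.53368641 0.24056836 0.21157857] [-0.01858831  0.20375993 -3.15355147] 0.018319381605143372 54.999641915783286
[0.53368641 0.24056836 0.21157857] [-0.01858831  0.20375993 -3.15355147] 0.018319381605143372 54.999641915783286
[0.53368641 0.24056836 0.21157857] [-0.01858831  0.20375993 -3.15355147] 0.018319381605143372 54.999641915783286
```

View pics/s2.png

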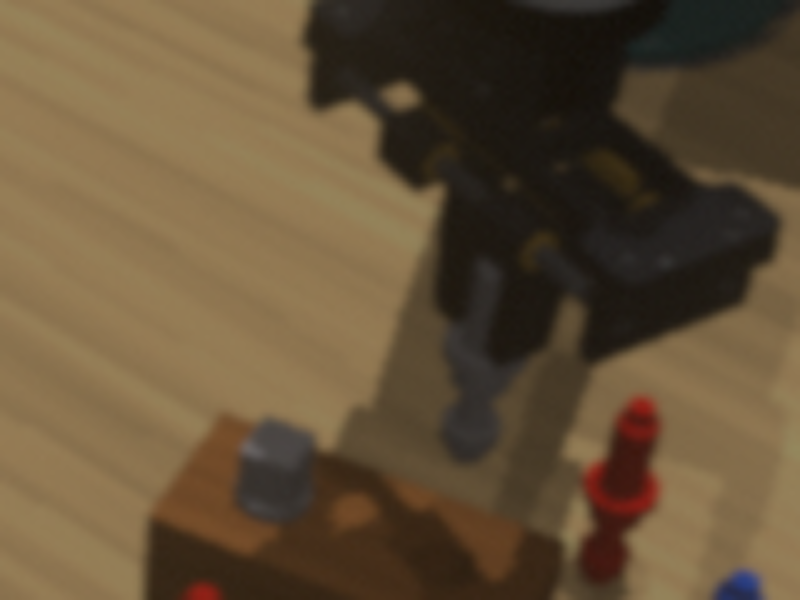

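The punch hangs upright between the pads and the spare is undisturbed. Carrying it to the holder.

Call:
step_arm(steps=[[[0.4, -4, 1, 0, 0, 0, 1], [0.8, -9, 1, 0, 0, 0, 1], [1.4, -14, 1, 0, 0, 0, 1], [2, -19, 1, 0, 0, 0, 1], [2.5, -24, 1, 0, 0, 0, 1]]])

```text
time: 4.45
eef_pos: [0.5574, -0.0007, 0.219]
eef_rot: [-0.509, -3.096, 0.001]
ft_force: [0.7, -0.1, -2.9]
grip_width: 0.0185
finger_force: 55.0
```

Call:
step_arm(steps=[[[0.4, -5, 0, 0, 0, 0, 1], [0.9, -9, 0, 0, 0, 0, 1], [1.3, -12.5, 0, 0, 0, 0, 1], [1.3, -14, 0, 0, 0, 0, 1], [1.3, -14, 0, 0, 0, 0, 1]]])

```text
time: 5.08
eef_pos: [0.5709, -0.1394, 0.22]
eef_rot: [-0.512, -3.096, -0.001]
ft_force: [-0.6, 0.4, -2.9]
grip_width: 0.0185
finger_force: 55.0
```

Run:
```python
from h import *
st=read_state(); print(st["eef_pos"],st["ft_force"],st["joint_positions"].round(2))
s,R,t=snap("wrist"); save(s,"w3"); e=st["eef_pos"]
print(proj(s,R,t,(.572,-.139,.088)),[proj(s,R,t,(e[0],e[1],e[2]-.083+k)) for k in(0,.018,.054)])
```

```text
[ 0.57093442 -0.13935584  0.21998117] [-0.62978414  0.39766803 -2.90058802] [-0.28  0.13  1.84  0.    1.18 -1.53]
(np.float64(317.007118974291), np.float64(191.7392174507728)) [(np.float64(315.95123959993856), np.float64(212.5710665523671)), (np.float64(315.8381396842323), np.float64(223.04767538121345)), (np.float64(315.54559250787935), np.float64(250.14674359445362))]
```

View pics/w3.png

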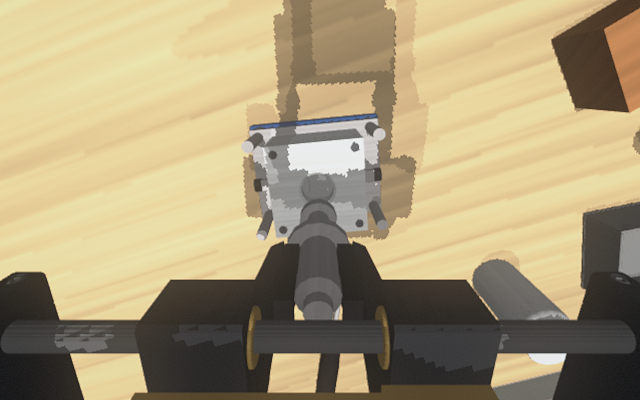

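The holder top is centred near (318,190), and its screws are at (273,155), (355,147), (360,223) and (283,230). I'll zoom in to separate the bore from the punch's foot.

Run:
```python
from h import *
s,R,t=snap("wrist"); e=read_state()["eef_pos"]; 
im=s["color"][120:270,235:405]; im=cv2.resize(im,None,fx=4,fy=4,interpolation=cv2.INTER_CUBIC); im=np.clip(im.astype(float)*1.3,0,255).astype(np.uint8)
cv2.imwrite("pics/w4.png",im[:,:,::-1])
print(ray(s,R,t,317.7,190,.088),e)
```

```text
[ 0.57116438 -0.13716871  0.088     ] [ 0.57139699 -0.13812264  0.22077402]
```

View pics/w4.png

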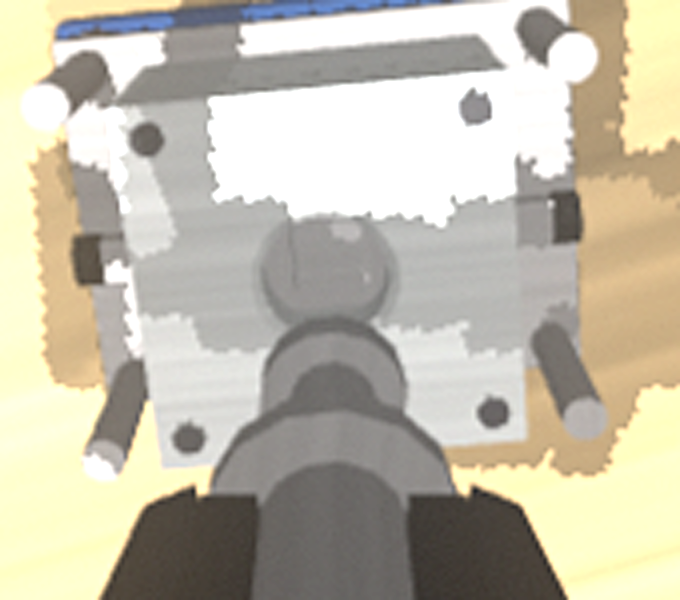

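Run:
```python
from h import *
s,R,t=snap("wrist"); e=read_state()["eef_pos"]; z0=e[2]-.083
print("e",e,"bore",ray(s,R,t,316.7,190,.088))
print("foot front",ray(s,R,t,318.4,199.3,z0+.010)+[.012,0,0],"flange front",ray(s,R,t,318.4,222.5,z0+.054)+[.017,0,0],"foot",ray(s,R,t,318.4,217,z0+.014))
```

```text
e [ 0.57155436 -0.13790872  0.22108964] bore [ 0.57132447 -0.13758019  0.088     ]
foot front [ 0.57137524 -0.13228557  0.14808964] flange front [ 0.57361762 -0.13151722  0.19208964] foot [ 0.56948721 -0.13570343  0.15208964]
```

Bore at about (0.571,-0.1376) and punch axis at about (0.571,-0.1363), so I'll shift -1 mm in y and lower slowly.

Call:
step_arm(steps=[[[0, -0.1, -1.5, 0, 0, 0, 1], [0, -0.1, -3, 0, 0, 0, 1], [0, -0.1, -4.2, 0, 0, 0, 1], [0, -0.1, -4.8, 0, 0, 0, 1], [0, -0.1, -4.8, 0, 0, 0, 1]]])

```text
time: 5.85
eef_pos: [0.5716, -0.1401, 0.1729]
eef_rot: [-0.509, -3.098, -0.0]
ft_force: [-0.6, -0.6, -2.2]
grip_width: 0.0187
finger_force: 55.0
```

Call:
step_arm(steps=[[[0, 0, -0.3, 0, 0, 0, 1], [0, 0, -0.6, 0, 0, 0, 1], [0, 0, -0.9, 0, 0, 0, 1], [0, 0, -1.2, 0, 0, 0, 1], [0, 0, -1.2, 0, 0, 0, 1]]])

```text
time: 6.48
eef_pos: [0.5717, -0.1401, 0.1614]
eef_rot: [-0.509, -3.099, -0.0]
ft_force: [0.4, 0.8, -2.3]
grip_width: 0.0187
finger_force: 55.0
```

Call:
step_arm(steps=[[[0, 0, -0.2, 0, 0, 0, 1], [0, 0, -0.4, 0, 0, 0, 1], [0, 0, -0.6, 0, 0, 0, 1], [0, 0, -0.8, 0, 0, 0, 1], [0, 0, -0.8, 0, 0, 0, 1]]])

```text
time: 7.1
eef_pos: [0.5718, -0.1402, 0.1535]
eef_rot: [-0.509, -3.099, -0.0]
ft_force: [0.2, 0.0, -2.6]
grip_width: 0.0185
finger_force: 55.0
```

Run:
```python
from h import *
s,R,t=snap("wrist"); save(s,"w5",(215,100,415,250),4)
```

```text
(no output)
```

View pics/w5.png

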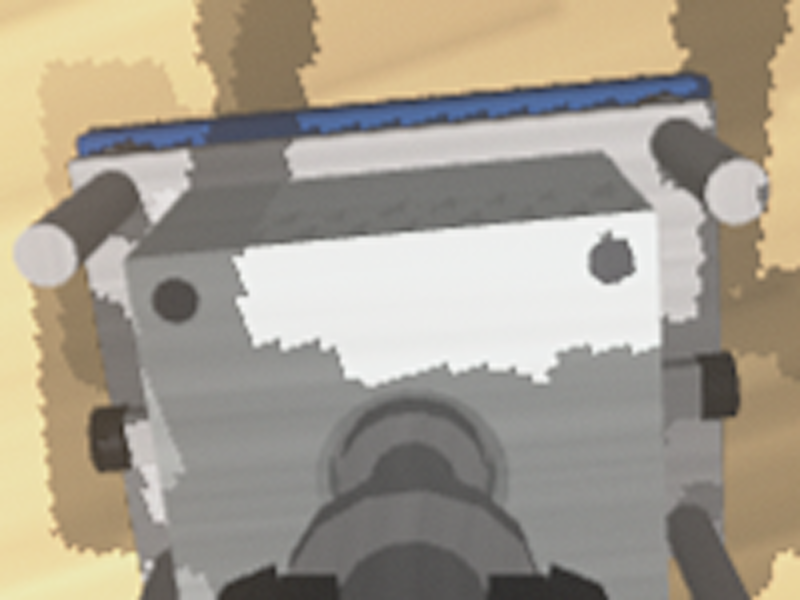

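The foot is centred inside the bore: bore rim 318–508 px in the crop, foot 335–492. Continuing down.

Call:
step_arm(steps=[[[0, 0, -0.2, 0, 0, 0, 1], [0, 0, -0.4, 0, 0, 0, 1], [0, 0, -0.6, 0, 0, 0, 1], [0, 0, -0.8, 0, 0, 0, 1], [0, 0, -1.0, 0, 0, 0, 1]]])

```text
time: 7.78
eef_pos: [0.572, -0.1402, 0.1436]
eef_rot: [-0.509, -3.1, 0.0]
ft_force: [-0.3, 0.6, -2.2]
grip_width: 0.0182
finger_force: 55.0
```

Call:
step_arm(steps=[[[0, 0, -0.15, 0, 0, 0, 1], [0, 0, -0.3, 0, 0, 0, 1], [0, 0, -0.45, 0, 0, 0, 1], [0, 0, -0.6, 0, 0, 0, 1], [0, 0, -0.6, 0, 0, 0, 1]]])

```text
time: 8.4
eef_pos: [0.5726, -0.1404, 0.1384]
eef_rot: [0.509, 3.099, -0.0]
ft_force: [0.8, 0.1, 2.6]
grip_width: 0.0184
finger_force: 55.0
```

Call:
step_arm(steps=[[[0, 0, -0.1, 0, 0, 0, 1], [0, 0, -0.2, 0, 0, 0, 1], [0, 0, -0.3, 0, 0, 0, 1], [0, 0, -0.4, 0, 0, 0, 1], [0, 0, -0.4, 0, 0, 0, 1]]])

```text
time: 9.02
eef_pos: [0.5722, -0.1403, 0.1338]
eef_rot: [0.509, 3.1, -0.0]
ft_force: [0.7, 0.2, 3.5]
grip_width: 0.0181
finger_force: 55.0
```

Call:
step_arm(steps=[[[0, 0, -0.1, 0, 0, 0, 1], [0, 0, -0.2, 0, 0, 0, 1], [0, 0, -0.3, 0, 0, 0, 1], [0, 0, -0.4, 0, 0, 0, 1], [0, 0, -0.4, 0, 0, 0, 1]]])

```text
time: 9.65
eef_pos: [0.5714, -0.14, 0.129]
eef_rot: [-0.509, -3.098, -0.0]
ft_force: [0.6, 0.3, -1.4]
grip_width: 0.0183
finger_force: 55.0
```

Call:
step_arm(steps=[[[0, 0, -0.1, 0, 0, 0, 1], [0, 0, -0.2, 0, 0, 0, 1], [0, 0, -0.3, 0, 0, 0, 1], [0, 0, -0.4, 0, 0, 0, 1], [0, 0, -0.4, 0, 0, 0, 1]]])

```text
time: 10.28
eef_pos: [0.5719, -0.1402, 0.1256]
eef_rot: [-0.509, -3.1, -0.0]
ft_force: [-0.5, 0.1, -0.4]
grip_width: 0.0184
finger_force: 55.0
```

Call:
step_arm(steps=[[[0, 0, -0.1, 0, 0, 0, 1], [0, 0, -0.2, 0, 0, 0, 1], [0, 0, -0.3, 0, 0, 0, 1], [0, 0, -0.3, 0, 0, 0, 1]]])

```text
time: 10.78
eef_pos: [0.572, -0.1402, 0.1226]
eef_rot: [-0.509, -3.1, 0.0]
ft_force: [-0.1, -0.8, -0.2]
grip_width: 0.0184
finger_force: 55.0
```

Call:
step_arm(steps=[[[0, 0, -0.1, 0, 0, 0, 1], [0, 0, -0.2, 0, 0, 0, 1], [0, 0, -0.2, 0, 0, 0, 1]]])

```text
time: 11.15
eef_pos: [0.572, -0.1402, 0.1206]
eef_rot: [-0.509, -3.1, 0.0]
ft_force: [-0.1, 0.2, -0.9]
grip_width: 0.0184
finger_force: 55.0
```

Call:
step_arm(steps=[[[0, 0, -0.1, 0, 0, 0, 1], [0, 0, -0.2, 0, 0, 0, 1], [0, 0, -0.2, 0, 0, 0, 1]]])

```text
time: 11.52
eef_pos: [0.5717, -0.1401, 0.1186]
eef_rot: [-0.509, -3.099, -0.0]
ft_force: [-0.7, 0.9, -0.5]
grip_width: 0.0186
finger_force: 55.0
```

Call:
step_arm(steps=[[[0, 0, -0.1, 0, 0, 0, 1], [0, 0, -0.1, 0, 0, 0, 1]]])

```text
time: 11.78
eef_pos: [0.5718, -0.1402, 0.118]
eef_rot: [-0.509, -3.1, -0.0]
ft_force: [-3.2, 0.4, 2.1]
grip_width: 0.0186
finger_force: 55.0
```

Call:
step_arm(steps=[[[0, 0, -0.1, 0, 0, 0, 1], [0, 0, -0.1, 0, 0, 0, 1]]])

```text
time: 12.02
eef_pos: [0.572, -0.1402, 0.1174]
eef_rot: [-0.509, -3.1, 0.0]
ft_force: [-4.4, 0.7, 5.9]
grip_width: 0.0185
finger_force: 55.0
```

Call:
step_arm(steps=[[[0, 0, -0.08, 0, 0, 0, 1], [0, 0, -0.08, 0, 0, 0, 1], [0, 0, -0.08, 0, 0, 0, 1]]])

```text
time: 12.4
eef_pos: [0.572, -0.1402, 0.1171]
eef_rot: [0.51, 3.1, -0.0]
ft_force: [-4.4, 1.3, 7.0]
grip_width: 0.0182
finger_force: 55.0
```

Run:
```python
from h import *
s,R,t=snap("scene"); save(s,"s3",(240,100,360,200),6)
```

```text
(no output)
```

View pics/s3.png

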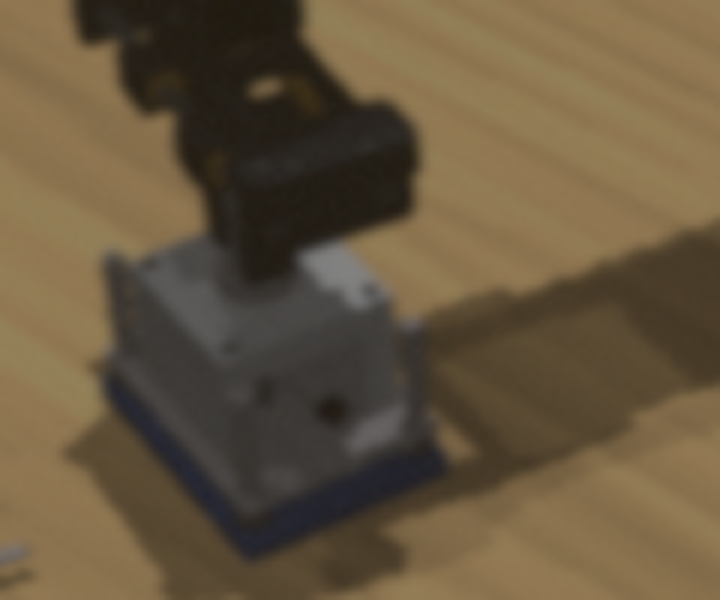

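The picture shows the flange at the shoe's top face. There is a side load of -4.4 N in x, so I'll ease x and press a bit more.

Call:
step_arm(steps=[[[-0.06, 0, 0, 0, 0, 0, 1], [-0.06, 0, 0, 0, 0, 0, 1], [-0.06, 0, 0, 0, 0, 0, 1]]])

```text
time: 12.82
eef_pos: [0.572, -0.1402, 0.1172]
eef_rot: [0.509, 3.099, 0.0]
ft_force: [-2.8, 1.5, 7.2]
grip_width: 0.0187
finger_force: 55.0
```

Call:
step_arm(steps=[[[0, 0, -0.07, 0, 0, 0, 1], [0, 0, -0.07, 0, 0, 0, 1], [0, 0, -0.07, 0, 0, 0, 1]]])

```text
time: 13.2
eef_pos: [0.572, -0.1402, 0.1169]
eef_rot: [0.509, 3.099, 0.0]
ft_force: [-3.9, 1.7, 8.2]
grip_width: 0.0187
finger_force: 55.0
```

Call:
step_arm(steps=[[[-0.05, 0, -0.1, 0, 0, 0, 1], [-0.05, 0, -0.15, 0, 0, 0, 1], [-0.05, 0, -0.15, 0, 0, 0, 1]]])

```text
time: 13.58
eef_pos: [0.572, -0.1402, 0.1162]
eef_rot: [0.509, 3.098, 0.0]
ft_force: [-5.5, 2.8, 12.3]
grip_width: 0.0189
finger_force: 55.0
```

Call:
step_arm(steps=[[[0, 0, 0.1, 0, 0, 0, 1], [0, 0, 0.2, 0, 0, 0, 1], [0, 0, 0.25, 0, 0, 0, 1], [0, 0, 0.25, 0, 0, 0, 1]]])

```text
time: 14.08
eef_pos: [0.5719, -0.1402, 0.1175]
eef_rot: [0.509, 3.098, 0.0]
ft_force: [-1.3, 1.3, 4.9]
grip_width: 0.0187
finger_force: 55.0
```

Seated at about 15 N. Now a slow pull.

Call:
step_arm(steps=[[[0, 0, 0.1, 0, 0, 0, 1], [0, 0, 0.15, 0, 0, 0, 1], [0, 0, 0.15, 0, 0, 0, 1]]])

```text
time: 14.45
eef_pos: [0.5718, -0.1403, 0.1181]
eef_rot: [0.509, 3.098, 0.0]
ft_force: [0.8, 1.0, 2.4]
grip_width: 0.0185
finger_force: 55.0
```

Call:
step_arm(steps=[[[0, 0, 0.1, 0, 0, 0, 1], [0, 0, 0.1, 0, 0, 0, 1]]])

```text
time: 14.7
eef_pos: [0.5707, -0.1404, 0.1184]
eef_rot: [-0.509, -3.1, 0.001]
ft_force: [1.9, -0.2, -0.1]
grip_width: 0.0187
finger_force: 55.0
```

Call:
step_arm(steps=[[[0, 0, 0.1, 0, 0, 0, 1], [0, 0, 0.1, 0, 0, 0, 1]]])

```text
time: 14.95
eef_pos: [0.5699, -0.1401, 0.1188]
eef_rot: [-0.509, -3.098, -0.0]
ft_force: [0.6, 0.1, -3.0]
grip_width: 0.0186
finger_force: 55.0
```

Call:
step_arm(steps=[[[0, 0, 0.1, 0, 0, 0, 1], [0, 0, 0.1, 0, 0, 0, 1]]])

```text
time: 15.2
eef_pos: [0.5702, -0.1401, 0.1201]
eef_rot: [-0.509, -3.098, -0.0]
ft_force: [-0.2, -0.1, -4.0]
grip_width: 0.0187
finger_force: 55.0
```

Call:
step_arm(steps=[[[0, 0, 0.1, 0, 0, 0, 1], [0, 0, 0.1, 0, 0, 0, 1]]])

```text
time: 15.45
eef_pos: [0.5701, -0.14, 0.1208]
eef_rot: [-0.509, -3.098, -0.0]
ft_force: [-0.2, 0.5, -7.9]
grip_width: 0.0182
finger_force: 55.0
```

Call:
step_arm(steps=[[[0, 0, 0.1, 0, 0, 0, 1], [0, 0, 0.1, 0, 0, 0, 1]]])

```text
time: 15.7
eef_pos: [0.57, -0.14, 0.1216]
eef_rot: [-0.509, -3.098, -0.0]
ft_force: [0.7, -0.7, -11.7]
grip_width: 0.0187
finger_force: 55.0
```

Call:
step_arm(steps=[[[0, 0, 0.1, 0, 0, 0, 1], [0, 0, 0.1, 0, 0, 0, 1]]])

```text
time: 15.95
eef_pos: [0.5699, -0.14, 0.1225]
eef_rot: [-0.509, -3.098, -0.0]
ft_force: [-0.2, -0.4, -16.6]
grip_width: 0.0186
finger_force: 55.0
```

The latches carry about 14 N. One small step more, then hold for over a second.

Call:
step_arm(steps=[[[0, 0, 0.03, 0, 0, 0, 1], [0, 0, 0.03, 0, 0, 0, 1]]])

```text
time: 16.2
eef_pos: [0.57, -0.14, 0.123]
eef_rot: [-0.509, -3.098, -0.0]
ft_force: [-0.1, 0.6, -18.8]
grip_width: 0.0186
finger_force: 55.0
```

Call:
step_arm(steps=[[[0, 0, 0, 0, 0, 0, 1], [0, 0, 0, 0, 0, 0, 1], [0, 0, 0, 0, 0, 0, 1], [0, 0, 0, 0, 0, 0, 1], [0, 0, 0, 0, 0, 0, 1]]])

```text
time: 16.82
eef_pos: [0.5703, -0.1401, 0.1235]
eef_rot: [-0.509, -3.099, -0.0]
ft_force: [-2.4, -0.1, -21.9]
grip_width: 0.0188
finger_force: 55.0
```

Call:
step_arm(steps=[[[0, 0, 0, 0, 0, 0, 1], [0, 0, 0, 0, 0, 0, 1], [0, 0, 0, 0, 0, 0, 1], [0, 0, 0, 0, 0, 0, 1], [0, 0, 0, 0, 0, 0, 1]]])

```text
time: 17.45
eef_pos: [0.5705, -0.1401, 0.1238]
eef_rot: [-0.509, -3.099, -0.0]
ft_force: [-1.4, 0.7, -24.1]
grip_width: 0.0185
finger_force: 55.0
```

The arm creeps upward and the load drifted to about 21 N. I'll ease it back to 15 N and hold there with small corrections.

Call:
step_arm(steps=[[[0, 0, -0.07, 0, 0, 0, 1], [0, 0, -0.12, 0, 0, 0, 1]]])

```text
time: 17.7
eef_pos: [0.5709, -0.1402, 0.1231]
eef_rot: [-0.51, -3.1, 0.0]
ft_force: [-3.2, -0.8, -19.9]
grip_width: 0.0187
finger_force: 55.0
```

Call:
step_arm(steps=[[[0, 0, -0.02, 0, 0, 0, 1], [0, 0, -0.02, 0, 0, 0, 1]]])

```text
time: 17.95
eef_pos: [0.5709, -0.1403, 0.123]
eef_rot: [0.51, 3.1, -0.0]
ft_force: [-3.4, 0.1, -19.9]
grip_width: 0.0186
finger_force: 55.0
```

Call:
step_arm(steps=[[[-0.03, 0, -0.03, 0, 0, 0, 1], [-0.03, 0, -0.03, 0, 0, 0, 1]]])

```text
time: 18.2
eef_pos: [0.5709, -0.1403, 0.1228]
eef_rot: [0.509, 3.099, -0.0]
ft_force: [-3.6, 0.8, -18.4]
grip_width: 0.0186
finger_force: 55.0
```

Call:
step_arm(steps=[[[0, 0, 0, 0, 0, 0, 1], [0, 0, 0, 0, 0, 0, 1], [0, 0, 0, 0, 0, 0, 1]]])

```text
time: 18.58
eef_pos: [0.5708, -0.1402, 0.1226]
eef_rot: [0.509, 3.099, -0.0]
ft_force: [-2.7, 0.4, -17.5]
grip_width: 0.0187
finger_force: 55.0
```

Call:
step_arm(steps=[[[0, 0, 0, 0, 0, 0, 1], [0, 0, 0, 0, 0, 0, 1], [0, 0, 0, 0, 0, 0, 1]]])

```text
time: 18.95
eef_pos: [0.5708, -0.1402, 0.1225]
eef_rot: [0.509, 3.1, -0.0]
ft_force: [-3.2, 1.0, -16.0]
grip_width: 0.0188
finger_force: 55.0
```

Call:
step_arm(steps=[[[0, 0, 0, 0, 0, 0, 1], [0, 0, 0, 0, 0, 0, 1], [0, 0, 0, 0, 0, 0, 1]]])

```text
time: 19.32
eef_pos: [0.5707, -0.1402, 0.1224]
eef_rot: [0.509, 3.1, -0.0]
ft_force: [-2.6, 0.9, -16.8]
grip_width: 0.0185
finger_force: 55.0
```

Call:
step_arm(steps=[[[0, 0, 0.03, 0, 0, 0, 1], [0, 0, 0.03, 0, 0, 0, 1], [0, 0, 0.03, 0, 0, 0, 1]]])

```text
time: 19.7
eef_pos: [0.5706, -0.1402, 0.1226]
eef_rot: [-0.509, -3.1, 0.0]
ft_force: [-2.7, 0.2, -18.0]
grip_width: 0.0188
finger_force: 55.0
```

Call:
step_arm(steps=[[[0, 0, 0, 0, 0, 0, 1], [0, 0, 0, 0, 0, 0, 1], [0, 0, 0, 0, 0, 0, 1]]])

```text
time: 20.08
eef_pos: [0.5706, -0.1402, 0.1226]
eef_rot: [0.51, 3.1, 0.0]
ft_force: [-2.0, 1.2, -17.1]
grip_width: 0.0183
finger_force: 55.0
```

Call:
step_arm(steps=[[[0, 0, 0, 0, 0, 0, 1], [0, 0, 0, 0, 0, 0, 1], [0, 0, 0, 0, 0, 0, 1]]])

```text
time: 20.45
eef_pos: [0.5706, -0.1402, 0.1226]
eef_rot: [0.51, 3.1, -0.0]
ft_force: [-2.1, 0.2, -17.8]
grip_width: 0.0185
finger_force: 55.0
```

Held at about 15 N for well over a second. Lowering back home: about 2.5 mm to unload, then 1.2 mm down to the face, then a light press.

Call:
step_arm(steps=[[[0, 0, -0.1, 0, 0, 0, 1], [0, 0, -0.2, 0, 0, 0, 1], [0, 0, -0.3, 0, 0, 0, 1], [0, 0, -0.3, 0, 0, 0, 1]]])

```text
time: 20.95
eef_pos: [0.572, -0.1406, 0.1211]
eef_rot: [0.509, 3.097, -0.001]
ft_force: [-1.6, 0.9, -8.1]
grip_width: 0.0185
finger_force: 55.0
```

Call:
step_arm(steps=[[[0, 0, -0.1, 0, 0, 0, 1], [0, 0, -0.15, 0, 0, 0, 1], [0, 0, -0.15, 0, 0, 0, 1]]])

```text
time: 21.32
eef_pos: [0.5722, -0.1407, 0.1197]
eef_rot: [0.509, 3.096, -0.001]
ft_force: [-0.1, 0.5, -3.7]
grip_width: 0.0187
finger_force: 55.0
```

Call:
step_arm(steps=[[[0, 0, -0.1, 0, 0, 0, 1], [0, 0, -0.15, 0, 0, 0, 1], [0, 0, -0.15, 0, 0, 0, 1]]])

```text
time: 21.7
eef_pos: [0.5721, -0.1406, 0.118]
eef_rot: [0.509, 3.097, -0.001]
ft_force: [0.8, 0.2, 2.8]
grip_width: 0.0184
finger_force: 55.0
```

Call:
step_arm(steps=[[[0, 0, -0.1, 0, 0, 0, 1], [0, 0, -0.1, 0, 0, 0, 1], [0, 0, -0.1, 0, 0, 0, 1]]])

```text
time: 22.08
eef_pos: [0.572, -0.1407, 0.1173]
eef_rot: [0.509, 3.097, -0.001]
ft_force: [0.5, 0.0, 6.3]
grip_width: 0.0186
finger_force: 55.0
```

Call:
step_arm(steps=[[[0, 0, 0.08, 0, 0, 0, 1], [0, 0, 0.12, 0, 0, 0, 1], [0, 0, 0.12, 0, 0, 0, 1]]])

```text
time: 22.45
eef_pos: [0.5717, -0.1406, 0.1176]
eef_rot: [0.509, 3.097, -0.001]
ft_force: [2.6, -1.0, 5.0]
grip_width: 0.0189
finger_force: 55.0
```

Call:
step_arm(steps=[[[0, 0, 0, 0, 0, 0, 2.2], [0, 0, 0, 0, 0, 0, 3], [0, 0, 0, 0, 0, 0, 4], [0, 0, 0, 0, 0, 0, 4.5], [0, 0, 0, 0, 0, 0, 4.5]]])

```text
time: 23.08
eef_pos: [0.5704, -0.1402, 0.1166]
eef_rot: [-0.509, -3.099, -0.0]
ft_force: [-1.0, 1.0, -0.2]
grip_width: 0.045
finger_force: 0.0
```

Call:
step_arm(steps=[[[0, 0, 1, 0, 0, 0, 4.5], [0, 0, 3, 0, 0, 0, 4.5], [0, 0, 6, 0, 0, 0, 4.5], [0, 0, 9, 0, 0, 0, 4.5], [0, 0, 9, 0, 0, 0, 4.5]]])

```text
time: 23.7
eef_pos: [0.5732, -0.1409, 0.2118]
eef_rot: [0.508, 3.092, -0.002]
ft_force: [0.3, -0.6, 0.9]
grip_width: 0.0449
finger_force: 0.0
```

Run:
```python
from h import *
s,R,t=snap("scene"); a=cv2.resize(s["color"][100:200,240:360],(400,333),interpolation=cv2.INTER_CUBIC)
s,R,t=snap("wrist"); b=cv2.resize(s["color"][100:250,215:415],(400,300),interpolation=cv2.INTER_CUBIC)
im=np.zeros((340,800,3),np.uint8); im[:333,:400]=a; im[:300,400:]=b
cv2.imwrite("pics/fin.png",im[:,:,::-1])
```

```text
(no output)
```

View pics/fin.png

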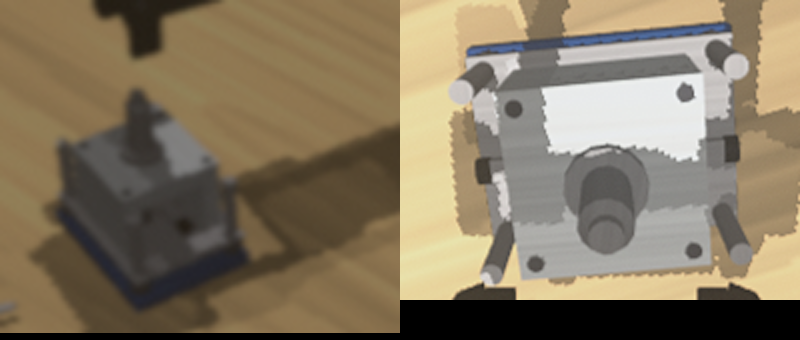

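The punch stands upright in the bore with its flange flat on the face (flange at about (607,187) in the composite). The gripper is clear. Handing in.

```bash
python3 -c "
from h import *
print(bot.hand_in())"
```

```text
the job is handed in; nothing more can be done
None
```

The punch is latched and fully home in the sprung holder, and I've handed the job in: the pull test held about 15 N for over a second, but before that the arm crept upward and the load reached about 21 N, still under the 25 N limit, before I eased it back.

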